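Serve a soap ball from the lever hopper

ROBOT

A 6-joint arm with a two-finger parallel gripper is mounted at the origin on the work surface. World frame = base frame: x ahead of the robot, y to its left, z up, the work surface at z = 0. Lengths are in mm, angles in rad, forces in N, time in s.
With the tool pointing down it reaches from about 300 to 775 mm from the base axis. Payload 14.6 kg.
Tool frame: the origin (TCP) lies between the finger pads; the fingertips stand 19 mm ahead of it and the grasp point (between the pads) is the TCP; z points along the fingers, y is the line along which they close (so a half turn about z gives the same grasp; the last joint's range is limited). The gripper opens to 94 mm and grips with 3 to 60 N. Pads are 16 mm wide; open, the fingers measure 119 mm over their backs; the gripper's body (75 mm by 177 mm) begins 78 mm behind the grasp point.
Start: joints at [1.175, 0.3, 1.521, -0, 1.321, -0.067], TCP at [177.596, 520.528, 224.446] pointing down, gripper open.
Joint ranges: [-3.03, 3.03], [-0.79, 2.21], [0.23, 2.52], [-1.04, 4.18], [0, 3.07], [-2.55, 2.55]. Speed limits (rad/s): [2.22, 2.22, 2.57, 3.14, 3.14, 3.14].

INTERFACE

Orientations are given as [roll, pitch, yaw] about the fixed x, y, z axes, in that order (R = Rz(yaw) Ry(pitch) Rx(roll)).
In Python, from cell import monitor, imaging, job, find_in, trace gives the robot as it stands. The module is installed in compiled form; this text tells all that it offers.
- The arm moves only by the tool arm_command, never from a script. Its argument "steps" is a list of rows, each a list of 5 numbers: the opening, from 0 (shut) to 1 (fully open), then the shift along the tool's x, y, z in mm, then the turn about the tool's z in degrees. In form: [[gripper, dx, dy, dz, turn], ...]. A call has 1 to 20 rows; each row is the pose to reach, as a shift and turn from the pose commanded when the call began, along the tool's axes at that moment; what a row does not reach only later rows make up. A row lasts 1/8 s, in which the tool goes at most 62.5 mm and 10.7 degrees, less where a joint would pass 70% of its speed; a pose out of reach is approached as far as the arm can. A call with a gripper value outside its range is refused whole. The fingers move at their own pace and stop on an object; "force" is the grip in N (left out, the last holds). Time passes only in rows, so rows that repeat a pose let the fingers close. It gives the time, the measured TCP pose, the force, the opening and the grip force at its end, in the units of the state.
- monitor.read_state(): the state, without advancing time (a new reading comes with each control period).
- imaging.camera(name): name is "scene" or "top"; returns a dict with "img" (384x512x3 uint8, red, green, blue), "mtx" (3x3 intrinsics, pixels), "view" (4x4, takes a point from world to camera coordinates). Camera axes: x right, y down, z forward; pixel columns grow to the right and rows downward; lengths in mm; the calibration is good to about 2 mm. A picture is of the moment at which its call begins. There is no depth.
- job.sign_off(): hands the job in; it is judged then, once.
Trained networks look in a picture, given as the dict that the camera call returned (one of the last four; its "shot" number tells which), for a name from the list of things; names that differ only in an ending like _2 or _b are one class to them, and where a whole thing is asked for, a point or a joint stands for the part that bears it (a point fixed in the world has none). Each returns a list of dicts, best first, with "p" (0 to 1); they miss things now and then, are a little off and sometimes report something else, mostly with a low value. They report only what shows in the picture. A call takes as long as a camera call. They do not tell look-alikes from the thing itself.
- find_in(picture, target): "rect" ([centre column, centre row, width, height] in pixels, round what is visible of it).
- trace(picture, target): "region" (384x512 bool, what is visible of it) and "rect" ([centre column, centre row, width, height] in pixels, round what is visible of it).
The state is a dict: "clock": time; "joints": joint angles; "qd": joint speeds; "effort": joint torques, N m; "eef_pos": TCP position; "eef_rot": TCP orientation; "wrist_force": force on the tool from outside, world axes, zero at the start; "moment": the same for the moment, N m; "finger_gap": finger opening in mm; "finger_force": force on a finger pad.
Only numpy, scipy, OpenCV 4.12 (cv2) and the standard library are available. Lean on these libraries where they do the work, as an engineer would, in place of code of your own. Each camera call takes 0.05 s, during which the arm holds its last target. There are 200 camera calls.

TASK

Push the round ceramic bowl along the ledge until it stands under the spout of the soap hopper, then press the hopper's lever all the way down so that its lid lifts and the soap ball rolls out into the bowl. Ease the lever back up slowly so that the lid comes down fully shut without slamming, and leave it. Lift nothing, touch neither the soap ball nor the lid itself, and leave the other things on the ledge where they stand.

Things in the scene. Friction and masses are not known exactly. Their poses are not given: they have to be found in the camera images.
- dispenser: White plastic organizer, fixed to the ledge. Base box 110 (x) by 150 (y) by 75 mm with a small drawer front on its -x face (the drawer stays shut); on it a soap hopper 72 mm wide with its top 170 mm above the ledge. Origin: on the ledge, under the base, which spans x = -55 to +55 and y = -70 to +80 mm of it. Axes: +z up, -y the way the chute runs out over the base's side, +y the way the lever sticks out. It turns about z by up to 0.25 rad from start to start.
- spout_lip (a point): Middle of the outer edge of the chute's floor, at (0, -120, 72) mm in the dispenser's axes; the chute's underside there is 66 mm above the ledge, so the bowl passes under it. The chute is 72 mm wide and its rails rise 20 mm above its floor. The ball falls from this edge.
- drop_spot (a point): Point on the ledge at (0, -165, 0) mm in the dispenser's axes (axes parallel to the dispenser's), where the ball comes down: the bowl's centre belongs here, within about 25 mm. Then a 20 mm gap stays between the bowl's rim and the base.
- lever_pad (a point): Middle of the top face of the lever's press pad, a flat steel plate 60 mm (x) by 45 mm (y), 8 mm thick, on the end of a 22 mm wide steel arm. At rest it is at (0, 147, 182) mm in the dispenser's axes and slopes 0.2 rad up and outwards; pressed home it is 45 mm lower, sloping 0.25 rad down, and has moved sideways by less than 5 mm. The arm pivots at (0, 50, 158) mm. Nothing lies under the pad.
- lever (a joint): Lever angle, rad: 0 at rest (up), 0.45 fully pressed (hard stop). A spring brings it back; about 2.5 N on the pad starts it, about 5 N holds it fully down. Released, it snaps up and slams the lid.
- lid (a joint): Lid angle, rad: 0 shut, 0.9 fully open, always twice the lever's angle. The lid is a white plate 74 by 117 mm, hinged along its top edge at (0, -30, 165) mm in the dispenser's axes, sloping down at about 45 degrees over the chute when shut and level when open.
- soap_center (a point): Centre of the soap ball, 50 mm across, 80 g, buff coloured; at the start it lies in the chute behind the lid and leans on it. It rolls out by itself before the lid is fully open.
- bowl: Round white ceramic bowl, open at the top, loose, 350 g: rim 150 mm across outside and 50 mm high, wall 5 mm, foot 104 mm across, inner floor 6 mm up. Origin: centre of its underside, on the ledge; z up. Fingers pushing from outside meet it at the rim; it slides without tipping.
- tumbler: Steel tumbler, 68 mm across, 100 mm high; bystander. Origin: centre of its underside.
- bodna: Orange plastic bodna (spouted water pot), 144 mm across, 155 mm high, spout reaching 125 mm to its -y, handle 94 mm to its +y; bystander. Origin: centre of its underside.
- soap_rest: Slatted wooden soap rest 110 by 84 mm with a bar of soap stuck on it, 42 mm high in all; bystander. Origin: centre of its underside.
- brush_cup: Grey cup, 70 mm across and 90 mm high, with two toothbrushes up to 180 mm; bystander. Origin: centre of its underside.
- jar: Glass jar, 64 mm across, 70 mm high; bystander. Origin: centre of its underside.
- scrub_brush: Wooden scrubbing brush 60 by 120 mm, 34 mm high; bystander. Origin: centre of its underside.
Not all that is in view belongs to the job. Of the things that look like the bowl, the middle-sized one is meant.

How it is judged:
By the outcome, as a careful person would: the job done as asked, in the order asked, and still so for the second after the job is handed in, with the robot touching nothing.
It also fails if it takes over 54 s, if anything falls off the work surface, if the arm or the gripper's body presses on something with over 40 N, if the wrist force passes 120 N, or if a joint passes its speed limit or range.

## Working session

There is one attempt and no reset: what is moved stays moved. The work goes in short steps, Python scripts to look and compute and a tool call to move; the robot and the scene stay as the last step left them, time stands still between calls to the robot, and variables do not carry over. Pictures are saved under pics/ and viewed, at most 10 in all, crops included, and the job is handed in when it is done.

Besides the shell and the picture viewer there is one more tool, called after "Emit:" by a JSON object that holds its "op" and its "data". arm_command: Moves the arm, as the interface text tells. Its arguments: {"type":"object","properties":{"steps":{"type":"array","items":{"type":"array","items":{"type":"number"}}},"force":{"type":"number"}},"required":["steps"]}

```bash
mkdir -p pics
python3 - <<'E'
from cell import monitor, imaging, find_in
import cv2,numpy as np
for n in("scene","top"):
    c=imaging.camera(n); cv2.imwrite(f"pics/{n}0.png",c["img"][:,:,::-1])
    np.savez(n+"0.npz",img=c["img"],mtx=c["mtx"],view=c["view"])
    print(n,c["mtx"].round(1).tolist(),c["view"].round(3).tolist())
    for t in("bowl","dispenser","lever_pad","spout_lip","tumbler","bodna","soap_rest","brush_cup","jar","scrub_brush"):
        print(t,[(round(d["p"],2),np.round(d["rect"]).tolist()) for d in find_in(c,t)][:4])
s=monitor.read_state();print(s["eef_pos"],s["eef_rot"],s["clock"],s["wrist_force"])
E
```

```text
scene [[412.8, 0.0, 250.5], [0.0, 412.8, 192.1], [0.0, 0.0, 1.0]] [[-0.607, 0.795, 0.021, 401.411], [0.466, 0.376, -0.801, -115.997], [-0.644, -0.476, -0.598, 1720.241], [0.0, 0.0, 0.0, 1.0]]
bowl [(0.75, [249.0, 177.0, 32.0, 20.0]), (0.57, [203.0, 193.0, 42.0, 31.0]), (0.57, [208.0, 149.0, 50.0, 37.0])]
dispenser [(0.76, [319.0, 239.0, 97.0, 74.0])]
lever_pad [(0.78, [344.0, 230.0, 46.0, 22.0])]
spout_lip [(0.91, [318.0, 239.0, 101.0, 77.0])]
tumbler [(0.62, [325.0, 204.0, 21.0, 26.0])]
bodna [(0.66, [235.0, 261.0, 56.0, 71.0]), (0.49, [344.0, 233.0, 44.0, 17.0])]
soap_rest [(0.75, [183.0, 246.0, 44.0, 31.0])]
brush_cup [(0.9, [330.0, 296.0, 27.0, 63.0]), (0.47, [284.0, 215.0, 23.0, 14.0])]
jar [(0.64, [162.0, 209.0, 20.0, 28.0]), (0.23, [206.0, 193.0, 44.0, 30.0])]
scrub_brush [(0.81, [378.0, 252.0, 42.0, 31.0]), (0.5, [163.0, 207.0, 20.0, 24.0])]
top [[436.5, 0.0, 250.9], [0.0, 436.5, 192.4], [0.0, 0.0, 1.0]] [[-0.024, -1.0, -0.007, -49.585], [-0.997, 0.025, -0.079, 548.58], [0.079, 0.005, -0.997, 1390.968], [0.0, 0.0, 0.0, 1.0]]
bowl [(0.88, [392.0, 262.0, 63.0, 69.0]), (0.84, [323.0, 190.0, 47.0, 43.0]), (0.68, [312.0, 253.0, 33.0, 35.0])]
dispenser [(0.93, [175.0, 195.0, 104.0, 42.0])]
lever_pad [(0.82, [144.0, 184.0, 39.0, 26.0])]
spout_lip [(0.91, [176.0, 191.0, 110.0, 42.0]), (0.47, [221.0, 122.0, 68.0, 44.0])]
tumbler [(0.94, [203.0, 248.0, 28.0, 25.0])]
bodna [(0.95, [219.0, 121.0, 68.0, 44.0]), (0.6, [147.0, 186.0, 37.0, 26.0]), (0.53, [201.0, 246.0, 29.0, 20.0])]
soap_rest [(0.63, [177.0, 192.0, 106.0, 42.0]), (0.62, [284.0, 123.0, 29.0, 31.0])]
brush_cup [(0.85, [131.0, 138.0, 32.0, 29.0])]
jar [(0.86, [336.0, 144.0, 21.0, 22.0]), (0.61, [175.0, 193.0, 107.0, 41.0])]
scrub_brush [(0.9, [136.0, 239.0, 37.0, 26.0])]
[177.5834369  520.52372823 224.45137601] [-3.14156886e+00  5.59884547e-07  2.81280278e+00] 1.1 [ 0.11218199 -0.54141379 -0.14916324]
```

```bash
python3 -c "
import cv2,numpy as np
a=cv2.imread('pics/scene0.png');b=cv2.imread('pics/top0.png')
cv2.imwrite('pics/scene0b.png',cv2.resize(a,(800,600)));cv2.imwrite('pics/top0b.png',cv2.resize(b,(800,600)))"
```

```text
(no output)
```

View pics/scene0b.png

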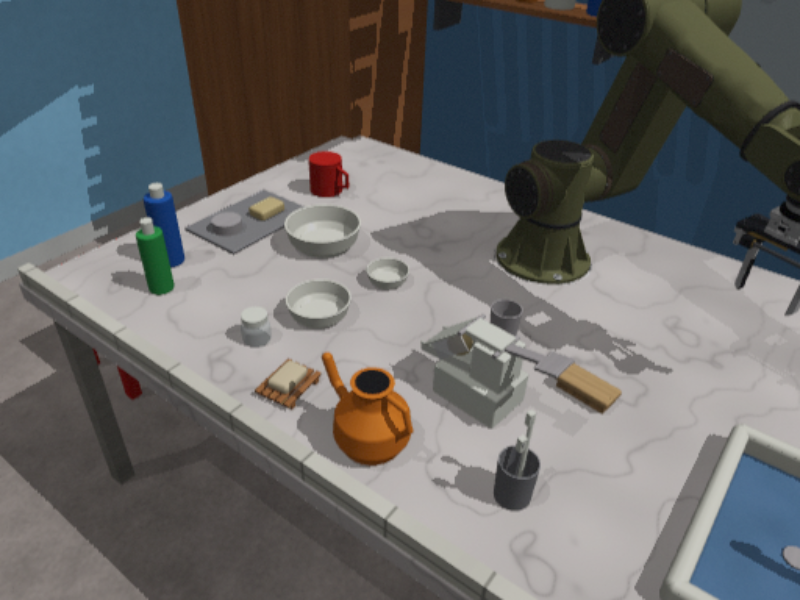

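View pics/top0b.png

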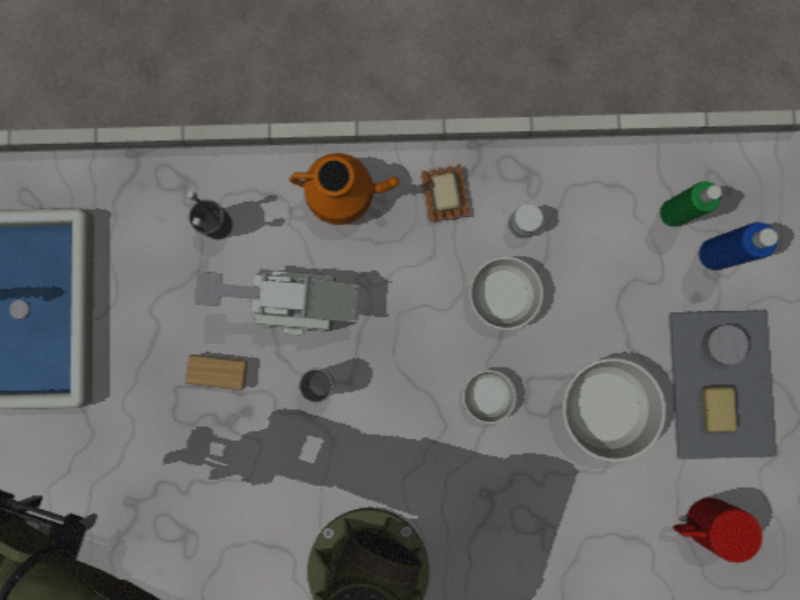

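```bash
cat > h.py <<'E'
import numpy as np, cv2
from scipy.optimize import least_squares
def proj(c,P):
    P=np.atleast_2d(P); q=P@c["view"][:3,:3].T+c["view"][:3,3]; q=q@c["mtx"].T
    return q[:,:2]/q[:,2:]
def ray(c,uv,z):
    R=c["view"][:3,:3];t=c["view"][:3,3]; o=-R.T@t
    d=R.T@np.linalg.inv(c["mtx"])@np.array([*uv,1.]); return o+d*(z-o[2])/d[2]
def world(pose,P):
    x,y,a=pose; P=np.atleast_2d(P).astype(float); c,s=np.cos(a),np.sin(a)
    return np.c_[x+c*P[:,0]-s*P[:,1], y+s*P[:,0]+c*P[:,1], P[:,2]]
def pad():
    c,s=np.cos(.2),np.sin(.2)
    return [[sx*30,147+sy*22.5*c,182+sy*22.5*s] for sx,sy in((-1,-1),(1,-1),(1,1),(-1,1))]
BASE=[[sx,y,z] for z in(0,75) for sx,y in((-55,-70),(55,-70),(55,80),(-55,80))]
LID=[[-37,-30,165],[37,-30,165],[37,-113,82],[-37,-113,82]]
CH=[[-36,-120,72],[36,-120,72]]
def rimfit(c,reg):
    # fit bowl centre from outline hull (rim circle z=50 + foot circle) by hull IoU-like distance
    cnt=max(cv2.findContours(reg.astype(np.uint8),0,1)[0],key=cv2.contourArea)
    h=cv2.convexHull(cnt)
    th=np.linspace(0,2*np.pi,60)
    m=np.vstack([np.c_[75*np.cos(th),75*np.sin(th),0*th+50],np.c_[52*np.cos(th),52*np.sin(th),0*th]])
    u=cnt[:,0].mean(0); p0=ray(c,u,25)[:2]
    def f(p):
        g=cv2.convexHull(proj(c,m+[p[0],p[1],0]).astype(np.float32))
        return [cv2.pointPolygonTest(g,(float(a),float(b)),True) for a,b in h[:,0]]
    r=least_squares(f,p0,loss="soft_l1",diff_step=1e-3); return r.x,np.abs(r.fun).mean()
E
python3 - <<'E'
from cell import imaging,trace
from h import *
C={n:imaging.camera(n) for n in("top","scene")}
for n,c in C.items():
    for d in trace(c,"bowl")[:3]: print(n,"bowl",round(d["p"],2),np.round(d["rect"]).tolist(),[np.round(v,1) for v in rimfit(c,d["region"])])
    for t in("tumbler","jar","soap_rest","bodna","scrub_brush","brush_cup"):
        r=trace(c,t)[:1]
        if r: print(n,t,round(r[0]["p"],2),np.round(r[0]["rect"]),ray(c,r[0]["rect"][:2],35).round())
    for t in("dispenser","lever_pad","lid"):
        for d in trace(c,t)[:1]:
            print(n,t,round(d["p"],2),np.round(d["rect"]).tolist(),d["region"].sum()); np.save(f"{n}_{t}.npy",d["region"])
c=C["top"];im=cv2.resize(c["img"][120:300,110:350,::-1],(800,600),interpolation=cv2.INTER_CUBIC)
cv2.imwrite("pics/crop1.png",im)
E
```

```text
top bowl 0.85 [311.0, 252.0, 36.0, 33.0] [array([ 368.9, -266.3]), np.float64(5.6)]
top bowl 0.76 [393.0, 262.0, 67.0, 67.0] [array([ 318.6, -517.5]), np.float64(8.4)]
top bowl 0.6 [324.0, 187.0, 49.0, 45.0] [array([ 555.9, -292.5]), np.float64(0.2)]
top tumbler 0.74 [202. 246.  29.  22.] [379.  98.  35.]
top jar 0.91 [336. 142.  22.  22.] [ 702. -341.   35.]
top soap_rest 0.58 [283. 125.  30.  33.] [ 764. -172.   35.]
top bodna 0.8 [222. 120.  68.  46.] [785.  24.  35.]
top scrub_brush 0.97 [137. 240.  38.  25.] [404. 303.  35.]
top brush_cup 0.89 [133. 142.  28.  26.] [721. 314.  35.]
top dispenser 0.67 [176.0, 194.0, 106.0, 42.0] 2741
top lever_pad 0.8 [147.0, 186.0, 46.0, 26.0] 551
top lid 0.86 [211.0, 193.0, 28.0, 24.0] 691
scene bowl 0.78 [205.0, 195.0, 47.0, 29.0] [array([ 561.3, -292.4]), np.float64(0.4)]
scene bowl 0.73 [249.0, 175.0, 33.0, 20.0] [array([ 336.5, -259.9]), np.float64(3.2)]
scene bowl 0.66 [209.0, 149.0, 47.0, 34.0] [array([ 320. , -488.2]), np.float64(6.0)]
scene tumbler 0.76 [323. 203.  20.  21.] [335.  71.  35.]
scene jar 0.61 [164. 210.  20.  29.] [ 708. -333.   35.]
scene soap_rest 0.55 [182. 246.  44.  30.] [ 797. -163.   35.]
scene bodna 0.8 [235. 262.  55.  73.] [747.   6.  35.]
scene scrub_brush 0.72 [377. 251.  40.  31.] [441. 317.  35.]
scene brush_cup 0.24 [285. 214.  24.  14.] [472.   0.  35.]
scene dispenser 0.69 [317.0, 240.0, 99.0, 73.0] 3557
scene lever_pad 0.95 [345.0, 230.0, 43.0, 19.0] 406
scene lid 0.43 [284.0, 214.0, 23.0, 14.0] 121
```

View pics/crop1.png

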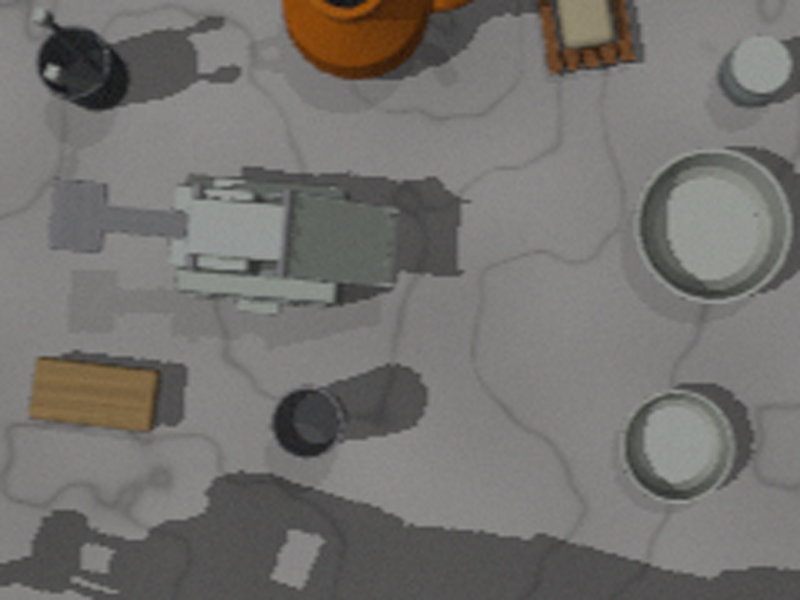

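Top picture: three look-alike bowls – small (312,252), middle (324,187), large (393,262). The middle one fits the 150 mm rim model (0.2 px residual), so it is the bowl. The crop shows it at (715,225), the pad at (78,216) and the lid at (342,240).

Run:
```python
from h import *
c=dict(np.load("top0.npz")); s=dict(np.load("scene0.npz"))
uv=np.array([(103,252),(105,183),(54,180),(48,247),(394,286),(397,208),(178,292),(335,302)])*.3+[110,120]
M=np.array(pad()+[LID[3],LID[2],[-55,80,75],[-55,-70,75]])
r=least_squares(lambda p:(proj(c,world(p,M))-uv).ravel(),[550,60,0],loss="soft_l1",x_scale=[1,1,.01])
p=r.x;print(p,np.round(r.fun.reshape(-1,2),1).tolist())
# refine w/ scene: scene lever region
for n,k in(("drop",[0,-165,0]),("lip",[0,-120,72]),("pad",[0,147,182])):print(n,world(p,k).round(1))
im=cv2.resize(s["img"][170:300,240:413,::-1],(798,600),interpolation=cv2.INTER_CUBIC);f=798/173
for poly in(pad(),LID,BASE[:4],BASE[4:]):
    q=((proj(s,world(p,poly))-[240,170])*f).astype(np.int32); cv2.polylines(im,[q],True,(0,0,255),1)
cv2.imwrite("pics/ov.png",im)
```

```text
[ 5.50713758e+02  1.25942080e+02 -9.78128264e-02] [[-0.0, 0.2], [1.3, 0.3], [0.5, -0.3], [0.3, 0.4], [-3.0, 0.0], [-2.0, -0.3], [-0.4, -0.4], [0.6, 0.1]]
drop [[534.6 -38.3   0. ]]
lip [[539.    6.5  72. ]]
pad [[565.1 272.2 182. ]]
```

View pics/ov.png

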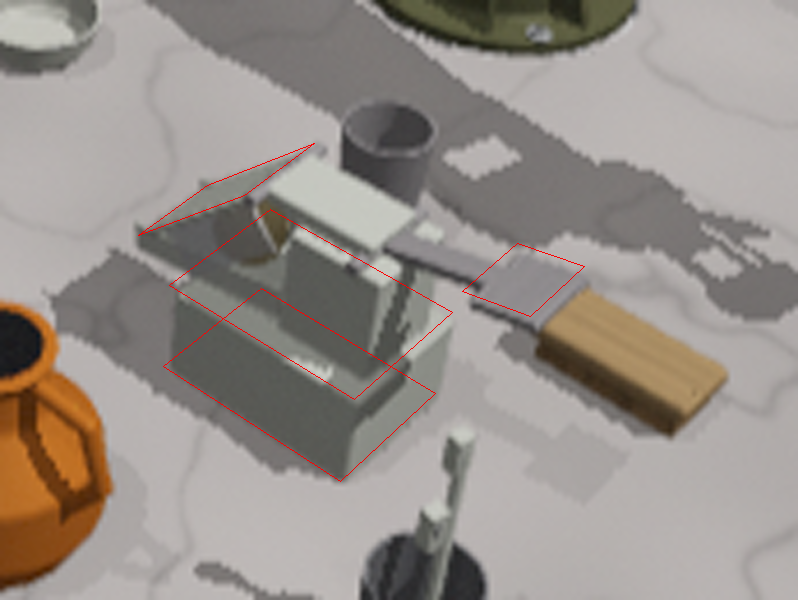

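```bash
cat >> h.py <<'E'
from scipy.spatial.transform import Rotation as Ro
def todo(p,yaw=None):
    from cell import monitor
    s=monitor.read_state(); R=Ro.from_euler("xyz",s["eef_rot"])
    print("clock",round(s["clock"],2),"pos",s["eef_pos"].round(1),"yaw",round(s["eef_rot"][2],3),"F",s["wrist_force"].round(1))
    print("shift",R.inv().apply(np.array(p)-s["eef_pos"]).round(1), "turn", None if yaw is None else round(np.degrees(s["eef_rot"][2]-yaw),1))
E
python3 -c "
from h import *
todo([566,-385,224],1.661)"
```

```text
clock 2.2 pos [177.6 520.5 224.5] yaw 2.813 F [-0.4  0.1 -1.1]
shift [-6.600e+02 -7.316e+02  5.000e-01] turn 66.0
```

Emit:
{"op": "arm_command", "data": {"steps": [[1,-660,-731,0,66],[1,-660,-731,0,66],[1,-660,-731,0,66],[1,-660,-731,0,66],[1,-660,-731,0,66],[1,-660,-731,0,66],[1,-660,-731,0,66],[1,-660,-731,0,66],[1,-660,-731,0,66],[1,-660,-731,0,66],[1,-660,-731,0,66],[1,-660,-731,0,66],[1,-660,-731,0,66],[1,-660,-731,0,66],[1,-660,-731,0,66],[1,-660,-731,0,66],[1,-660,-731,0,66],[1,-660,-731,0,66]]}}

```text
clock: 4.45
eef_pos: [566.1, -383.9, 224.2]
eef_rot: [-3.141, -0.001, 1.661]
wrist_force: [0.7, 0.0, -1.1]
finger_gap: 94.1
finger_force: 0.0
```

```bash
python3 -c "
from h import *
todo([566,-385,40],1.661)"
```

```text
clock 4.45 pos [ 566.1 -383.9  224.2] yaw 1.661 F [ 0.7  0.  -1.1]
shift [-1.200e+00 -1.000e-01  1.842e+02] turn -0.0
```

Emit:
{"op": "arm_command", "data": {"steps": [[1,0,0,60,0],[1,0,0,115,0],[1,0,0,160,0],[1,0,0,180,0],[1,0,0,184,0],[1,6,0,184,0],[1,12,0,184,0],[1,18,0,184,0],[1,24,0,184,0],[1,30,0,184,0],[1,38,0,184,0],[1,48,0,184,0],[1,60,0,184,0],[1,72,0,184,0],[1,84,0,184,0],[1,96,0,184,0],[1,108,0,184,0],[1,120,0,184,0],[1,130,0,184,0],[1,138,0,184,0]]}}

```text
clock: 6.95
eef_pos: [553.7, -246.4, 40.5]
eef_rot: [-3.142, -0.0, 1.661]
wrist_force: [0.2, -4.1, 2.1]
finger_gap: 93.5
finger_force: 1.7
```

```bash
cat > look.py <<'E'
from cell import imaging,trace
from h import *
import sys
for n in("top","scene"):
    c=imaging.camera(n); cv2.imwrite(f"pics/{n}_{sys.argv[1]}.png",c["img"][:,:,::-1])
    for d in trace(c,"bowl")[:4]:
        x,e=rimfit(c,d["region"]); print(n,round(d["p"],2),np.round(d["rect"]).tolist(),x.round(1),round(e,2))
todo([541,-104,40],1.661)
E
python3 look.py a
```

```text
top 0.96 [283.0, 190.0, 31.0, 44.0] [ 547.4 -181.6] 1.36
top 0.88 [393.0, 260.0, 65.0, 70.0] [ 327.5 -505. ] 8.22
top 0.44 [325.0, 255.0, 4.0, 25.0] [ 350.2 -224.6] 1.29
scene 0.94 [230.0, 204.0, 49.0, 32.0] [ 550.7 -179.2] 0.43
scene 0.87 [208.0, 150.0, 48.0, 34.0] [ 339. -518.] 2.19
scene 0.64 [248.0, 177.0, 25.0, 16.0] [ 335.6 -268.1] 4.01
clock 7.15 pos [ 553.6 -246.6   40.1] yaw 1.661 F [-0.6 -0.1  0.2]
shift [143.1   0.3   0.2] turn 0.0
```

Emit:
{"op": "arm_command", "data": {"steps": [[1,6,0,0,0],[1,14,0,0,0],[1,24,0,0,0],[1,36,0,0,0],[1,48,0,0,0],[1,60,0,0,0],[1,72,0,0,0],[1,84,0,0,0],[1,96,0,0,0],[1,108,0,0,0],[1,118,0,0,0],[1,126,0,0,0],[1,132,0,0,0],[1,137,0,0,0],[1,141,0,0,0],[1,143,0,0,0],[1,143,0,0,0]]}}

```text
clock: 9.28
eef_pos: [540.9, -104.5, 40.4]
eef_rot: [-3.142, -0.0, 1.661]
wrist_force: [0.6, -0.4, -0.4]
finger_gap: 94.0
finger_force: 0.4
```

Emit:
{"op": "arm_command", "data": {"steps": [[1,-8,0,0,0],[1,-30,0,0,0],[1,-60,0,0,0],[1,-90,0,0,0],[1,-90,0,0,0]]}}

```text
clock: 9.9
eef_pos: [548.8, -197.1, 40.4]
eef_rot: [3.141, 0.0, 1.658]
wrist_force: [-0.8, 0.2, 0.9]
finger_gap: 94.0
finger_force: 0.0
```

```bash
python3 look.py b
python3 - <<'E'
import cv2
a=cv2.imread("pics/top_b.png")[120:270,110:310];b=cv2.imread("pics/scene_b.png")[160:310,220:420]
cv2.imwrite("pics/b2.png",cv2.resize(cv2.hconcat([a,b]),(800,300),interpolation=cv2.INTER_CUBIC))
E
```

```text
top 0.7 [244.0, 197.0, 46.0, 44.0] [534.  -38.4] 0.55
top 0.66 [390.0, 262.0, 64.0, 68.0] [ 319.1 -500.3] 9.02
top 0.64 [317.0, 253.0, 20.0, 34.0] [ 353.6 -220.7] 4.21
scene 0.86 [200.0, 149.0, 32.0, 33.0] [ 331.7 -521.9] 2.72
scene 0.62 [264.0, 220.0, 43.0, 35.0] [539.5 -37. ] 0.46
scene 0.53 [251.0, 175.0, 24.0, 19.0] [ 346.7 -265.6] 3.29
clock 10.1 pos [ 548.9 -194.    40.4] yaw 1.661 F [-0.1  0.1  0.5]
shift [90.3  0.3  0.4] turn 0.0
```

View pics/b2.png

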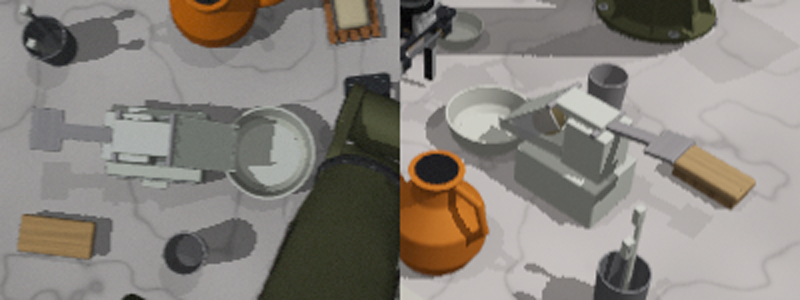

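Bowl stands at about (536,-38) – on the drop spot; dispenser unmoved. Picture: bowl at (272,152) under the chute. Now up and over to the lever.

Emit:
{"op": "arm_command", "data": {"steps": [[1,0,0,-40,0],[1,0,0,-100,0],[0,0,0,-160,0],[0,0,0,-220,0],[0,0,0,-260,0],[0,0,0,-260,0]]}}

```text
clock: 10.85
eef_pos: [549.7, -193.8, 303.7]
eef_rot: [3.137, 0.003, 1.662]
wrist_force: [0.3, -0.3, -0.9]
finger_gap: 57.5
finger_force: 0.0
```

```bash
python3 -c "
from h import *
todo([566,274,290],1.473)"
```

```text
clock 10.85 pos [ 549.7 -193.8  303.7] yaw 1.662 F [ 0.3 -0.3 -0.9]
shift [464.4  58.8  12.8] turn 10.8
```

Emit:
{"op": "arm_command", "data": {"steps": [[0,50,6,0,2],[0,110,14,0,4],[0,170,22,3,6],[0,230,30,5,8],[0,290,38,8,10.8],[0,350,45,10,10.8],[0,410,53,12,10.8],[0,450,58,12,10.8],[0,465,59,12,10.8],[0,465,59,12,10.8],[0,465,59,12,10.8]]}}

```text
clock: 12.22
eef_pos: [566.1, 272.9, 288.4]
eef_rot: [-3.142, 0.0, 1.471]
wrist_force: [-0.4, 0.1, 0.5]
finger_gap: 0.6
finger_force: 0.0
```

```bash
python3 look.py c | tail -2
python3 - <<'E'
import cv2
a=cv2.imread("pics/top_c.png")[120:270,110:310];b=cv2.imread("pics/scene_c.png")[130:280,250:450]
cv2.imwrite("pics/c2.png",cv2.resize(cv2.hconcat([a,b]),(800,300),interpolation=cv2.INTER_CUBIC))
E
```

```text
clock 12.43 pos [566.2 273.3 288.7] yaw 1.471 F [-0.9  0.2 -0.1]
shift [-377.9   12.4  248.7] turn -10.9
```

View pics/c2.png

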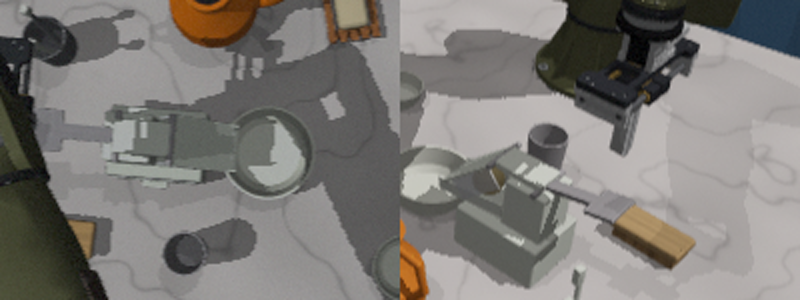

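Emit:
{"op": "arm_command", "data": {"steps": [[0,0,0,30,0],[0,0,0,60,0],[0,0,0,74,0],[0,0,0,77,0],[0,0,0,77,0]]}}

```text
clock: 13.05
eef_pos: [566.3, 274.3, 212.4]
eef_rot: [3.14, -0.001, 1.472]
wrist_force: [0.3, 0.7, -0.6]
finger_gap: 0.5
finger_force: 0.0
```

```bash
python3 look.py d | tail -2
python3 - <<'E'
import cv2
b=cv2.imread("pics/scene_d.png")[160:260,270:420]
cv2.imwrite("pics/d2.png",cv2.resize(b,(750,500),interpolation=cv2.INTER_CUBIC))
E
```

```text
clock 13.25 pos [566.1 274.3 212.3] yaw 1.472 F [ 0.1 -0.6  0.2]
shift [-379.1   12.   172.1] turn -10.8
```

View pics/d2.png

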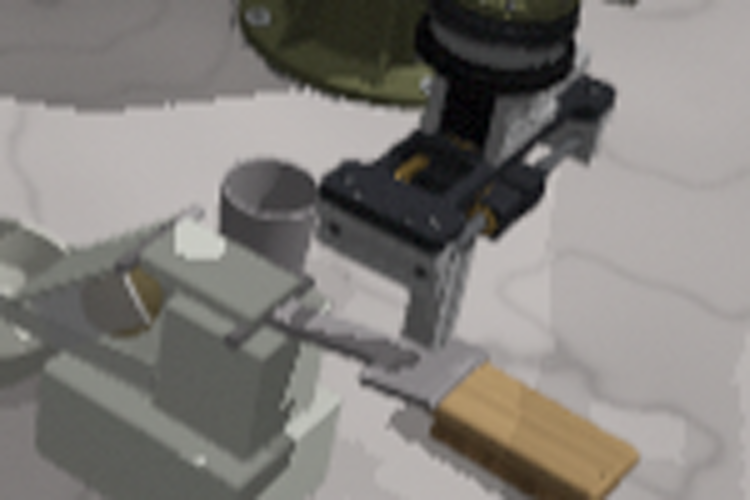

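Tip (425,345) is just above the pad centre (430,370). Pressing.

Emit:
{"op": "arm_command", "data": {"steps": [[0,0,0,4,0],[0,0,0,8,0],[0,0,0,12,0],[0,0,0,15,0],[0,0,0,18,0],[0,0,0,18,0]]}}

```text
clock: 14.0
eef_pos: [565.9, 274.2, 193.2]
eef_rot: [-3.141, 0.0, 1.472]
wrist_force: [0.3, 0.7, 0.2]
finger_gap: 0.8
finger_force: 0.2
```

Emit:
{"op": "arm_command", "data": {"steps": [[0,0,0,4,0],[0,0,0,8,0],[0,0,0,12,0],[0,0,0,16,0],[0,0,0,20,0],[0,0,0,24,0],[0,0,0,28,0],[0,0,0,28,0]]}}

```text
clock: 15.0
eef_pos: [565.9, 273.9, 165.1]
eef_rot: [-3.141, 0.001, 1.472]
wrist_force: [0.9, -1.5, 4.5]
finger_gap: 0.8
finger_force: 2.1
```

Emit:
{"op": "arm_command", "data": {"steps": [[0,0,0,2,0],[0,0,0,4,0],[0,0,0,6,0],[0,0,0,7,0],[0,0,0,7,0]]}}

```text
clock: 15.62
eef_pos: [566.0, 274.1, 158.6]
eef_rot: [3.141, 0.0, 1.472]
wrist_force: [-1.0, -2.9, 5.1]
finger_gap: 0.0
finger_force: 2.5
```

Emit:
{"op": "arm_command", "data": {"steps": [[0,0,0,1,0],[0,0,0,2,0],[0,0,0,2,0]]}}

```text
clock: 16.0
eef_pos: [566.2, 274.0, 157.8]
eef_rot: [3.14, -0.0, 1.472]
wrist_force: [-4.0, -3.7, 15.2]
finger_gap: 0.2
finger_force: 6.6
```

Emit:
{"op": "arm_command", "data": {"steps": [[0,0,0,0.5,0],[0,0,0,0.5,0],[0,0,0,0.5,0],[0,0,0,0.5,0]]}}

```text
clock: 16.5
eef_pos: [566.2, 274.0, 157.6]
eef_rot: [3.14, -0.0, 1.472]
wrist_force: [-4.1, -4.9, 17.5]
finger_gap: 0.3
finger_force: 7.8
```

```bash
python3 look.py e | tail -2
python3 - <<'E'
import cv2
a=cv2.imread("pics/top_e.png")[120:270,110:310];b=cv2.imread("pics/scene_e.png")[150:300,220:420]
cv2.imwrite("pics/e2.png",cv2.resize(cv2.hconcat([a,b]),(800,300),interpolation=cv2.INTER_CUBIC))
E
```

```text
clock 16.7 pos [566.2 274.  157.6] yaw 1.472 F [-5.7 -5.8 17. ]
shift [-378.7   11.9  117.6] turn -10.8
```

View pics/e2.png

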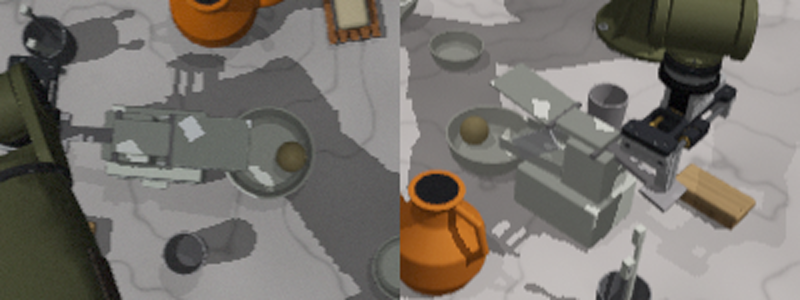

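The ball lies in the bowl (top crop 290,155; scene 473,130) and the lid is open. Easing up slowly.

Emit:
{"op": "arm_command", "data": {"steps": [[0,0,0,-1,0],[0,0,0,-2,0],[0,0,0,-3,0],[0,0,0,-4,0],[0,0,0,-5,0],[0,0,0,-6,0],[0,0,0,-7,0],[0,0,0,-8,0],[0,0,0,-9,0],[0,0,0,-10,0],[0,0,0,-11,0],[0,0,0,-12,0],[0,0,0,-13,0],[0,0,0,-14,0],[0,0,0,-15,0],[0,0,0,-16,0],[0,0,0,-17,0],[0,0,0,-18,0],[0,0,0,-19,0],[0,0,0,-20,0]]}}

```text
clock: 19.2
eef_pos: [565.9, 274.2, 176.0]
eef_rot: [-3.142, 0.0, 1.472]
wrist_force: [-0.7, 3.4, 2.4]
finger_gap: 0.3
finger_force: 1.8
```

Emit:
{"op": "arm_command", "data": {"steps": [[0,0,0,-0.7,0],[0,0,0,-1.4,0],[0,0,0,-2.1,0],[0,0,0,-2.8,0],[0,0,0,-3.5,0],[0,0,0,-4.2,0],[0,0,0,-4.9,0],[0,0,0,-5.6,0],[0,0,0,-6.3,0],[0,0,0,-7,0],[0,0,0,-7.7,0],[0,0,0,-8.4,0],[0,0,0,-9.1,0],[0,0,0,-9.8,0],[0,0,0,-10.5,0],[0,0,0,-11.2,0],[0,0,0,-11.9,0],[0,0,0,-12.6,0],[0,0,0,-13.3,0],[0,0,0,-14,0]]}}

```text
clock: 21.7
eef_pos: [566.0, 274.2, 190.0]
eef_rot: [3.142, -0.0, 1.472]
wrist_force: [0.1, -1.3, 1.7]
finger_gap: 0.4
finger_force: 1.1
```

Emit:
{"op": "arm_command", "data": {"steps": [[0,0,0,-0.6,0],[0,0,0,-1.2,0],[0,0,0,-1.8,0],[0,0,0,-2.4,0],[0,0,0,-3,0],[0,0,0,-3.6,0],[0,0,0,-4.2,0],[0,0,0,-4.8,0],[0,0,0,-5.4,0],[0,0,0,-6,0],[0,0,0,-6.6,0],[0,0,0,-7.2,0],[0,0,0,-7.8,0],[0,0,0,-8.4,0],[0,0,0,-9,0],[0,0,0,-9.6,0],[0,0,0,-10.2,0],[0,0,0,-10.8,0],[0,0,0,-11.4,0],[0,0,0,-12,0]]}}

```text
clock: 24.2
eef_pos: [565.9, 274.2, 202.0]
eef_rot: [3.142, -0.0, 1.472]
wrist_force: [-0.1, -1.6, 1.3]
finger_gap: 0.7
finger_force: 0.7
```

Emit:
{"op": "arm_command", "data": {"steps": [[0,0,0,-0.6,0],[0,0,0,-1.2,0],[0,0,0,-1.8,0],[0,0,0,-2.4,0],[0,0,0,-3,0],[0,0,0,-3.6,0],[0,0,0,-4.2,0],[0,0,0,-4.8,0],[0,0,0,-5.4,0],[0,0,0,-6,0],[0,0,0,-6.6,0],[0,0,0,-7.2,0],[0,0,0,-7.8,0],[0,0,0,-8.4,0],[0,0,0,-9,0],[0,0,0,-9.6,0],[0,0,0,-10.2,0],[0,0,0,-10.8,0],[0,0,0,-11.4,0],[0,0,0,-12,0]]}}

```text
clock: 26.7
eef_pos: [565.9, 274.2, 214.0]
eef_rot: [-3.142, 0.0, 1.472]
wrist_force: [-0.1, 0.3, -0.4]
finger_gap: 0.6
finger_force: 0.0
```

Free of the pad; rise well clear and check.

Emit:
{"op": "arm_command", "data": {"steps": [[0,0,0,-4,0],[0,0,0,-15,0],[0,0,0,-50,0],[0,0,0,-90,0],[0,0,0,-110,0],[0,0,0,-110,0],[0,0,0,-110,0],[0,0,0,-110,0]]}}

```text
clock: 27.7
eef_pos: [565.8, 274.1, 322.8]
eef_rot: [-3.14, 0.001, 1.472]
wrist_force: [0.3, 0.1, -1.2]
finger_gap: 0.4
finger_force: 0.0
```

```bash
python3 look.py f
python3 - <<'E'
import cv2
a=cv2.imread("pics/top_f.png")[120:270,110:310];b=cv2.imread("pics/scene_f.png")[150:300,220:420]
cv2.imwrite("pics/f2.png",cv2.resize(cv2.hconcat([a,b]),(800,300),interpolation=cv2.INTER_CUBIC))
E
```

```text
top 0.97 [394.0, 262.0, 65.0, 71.0] [ 329.2 -517.5] 8.4
top 0.86 [245.0, 197.0, 44.0, 43.0] [534.5 -37. ] 0.72
top 0.31 [202.0, 245.0, 27.0, 28.0] [323.2 111.5] 6.41
scene 0.81 [207.0, 149.0, 50.0, 36.0] [ 328.  -492.8] 5.3
scene 0.78 [264.0, 220.0, 41.0, 33.0] [539.2 -38.7] 0.56
scene 0.62 [250.0, 176.0, 28.0, 18.0] [ 327.4 -259.9] 3.57
clock 27.9 pos [565.9 274.2 323.5] yaw 1.472 F [ 0.3  0.6 -0.1]
shift [-378.7   12.5  283.6] turn -10.8
```

View pics/f2.png

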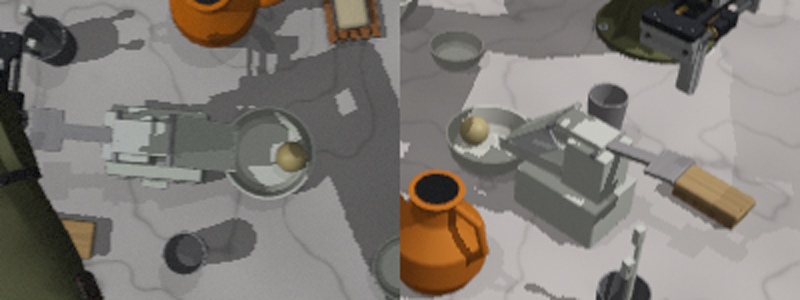

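The ball is in the bowl (scene crop 473,130), the lid is shut and sloping as at the start, and the lever is up. Nothing else has moved.

```bash
python3 -c "
from cell import job
print(job.sign_off())"
```

```text
the job is handed in; nothing more can be done
None
```

I pushed the bowl under the spout and pressed the lever to its stop, so the soap ball rolled into the bowl. I then eased the lid shut, and handed the job in at about 28 s with the arm clear; the last pictures show nothing else moved.

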